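# Move a sealing plug between two no-spill quick couplings

## Task

The bent copper pipe is to go on the pump next, so free its coupling: push the blue release collar of the quick coupling on the pump fully down so that the orange sealing plug springs up out of its lock, draw the plug out, and close the empty coupling on the reservoir with it, pushing it in until it locks and stays down by itself with the collar back up. Press, pull and push gently, never forcing anything, and leave the pipe, the screwdriver and the torch where they are.

Things in the scene. Friction and masses are not known exactly. Their poses are not given: they have to be found in the camera images.
- pump: The cooling pump, fixed to the bench: black, square in plan (66 x 66 mm), 66 mm tall without the coupling; ribbed round motor below, black block above. A steel quick coupling with a blue collar stands in the middle of its top. Origin: centre of its underside; z up.
- reservoir: The empty coolant reservoir, fixed to the bench: clear tube between two black square caps (66 x 66 mm), 98 mm tall without the coupling. A coupling like the pump's, with a blue collar, stands upright in the middle of its top. Origin: centre of its underside; z up.
- pump_port (a point): Mouth of the pump's coupling: on its upright axis, at the top of the steel barrel, 106 mm above the pump's underside. The blue release collar is a ring around it (21 mm inside, 44 mm outside diameter); its flat top stands 7 mm above the mouth when up. Only with the collar about 5 mm or more down is a locked plug let go; a spring in the bore then lifts it 8 mm, where it stays, loosely held.
- reservoir_seat (a point): Middle of the flat top of the reservoir's upper cap, on the axis of its coupling. The coupling is screwed into the cap by hand and held by a locknut, not always equally deep: its mouth (top of the steel barrel) stands anywhere from 37 to 50 mm above this point, its collar and bore with it. How high must be felt or seen; apart from that it is like the pump's coupling.
- pump_collar (a joint): How far the pump coupling's release collar is pushed straight down (m): 0 up, 0.0065 at its hard stop. Its spring takes 6 N at the start and 11 N at the stop; let go, it comes up (fully only once no plug stem stands between the jaws).
- reservoir_collar (a joint): The same for the reservoir's coupling. A plug that is pushed in drives its jaws apart and so moves the collar down meanwhile; the collar springs back up when the plug locks. Neither coupling bears a push, pull or sideways load of more than 30 N.
- plug: The sealing plug, 60 g, upright, locked in the pump's coupling at the start. Orange grooved round head, 18 mm in diameter, 42 mm tall; below it a steel stem 14 mm in diameter with a locking groove. Origin: centre of the head's underside; z along the axis towards the head. While it is in, the head's lowest 5 mm stand in the collar's ring, so hold it for pushing in at least 8 mm above the origin.
- plug_top (a point): Centre of the top of the plug's head, 42 mm above the plug's origin along its axis.
- plug_tip (a point): Tip of the plug's stem, 31 mm below the plug's origin; the last 6 mm taper to 8 mm in diameter. Bores: 16 mm wide. Plug's origin above a coupling's mouth: the stem meets the jaws at 17 mm and the bore's spring at 9, locks as it comes below 1.5, hits a hard stop at 0. Let go, a locked plug stands at 1.5 with the collar up, an unlocked one at about 9 or more. The push takes 8 to 18 N.
- cooling_pipe: Bystander: bent copper pipe, 13 mm thick, legs about 90 and 70 mm, lying on the mat between pump and reservoir. Origin: on the mat, within the pipe's bend.
- screwdriver: Bystander: screwdriver with a red handle, 170 mm long, lying on the mat at its left end, pointing away from the robot. Origin under its middle.
- torch: Bystander: small white torch, 33 mm in diameter, 103 mm tall, standing upright on the mat. Origin: centre of its underside.

How it is judged:
By the outcome, as a careful person would: the job done as asked, in the order asked, and still so for the second after the job is handed in, with the robot touching nothing.
It also fails if it takes over 43 s, if anything falls off the work surface, if the arm or the gripper's body presses on something with over 40 N, if the wrist force passes 120 N, or if a joint passes its speed limit or range.

## Robot

A 6-joint arm with a two-finger parallel gripper is mounted at the origin on a cart in front of the work surface, level with it; the furniture and walls round the work are solid. World frame = base frame: x ahead of the robot, y to its left, z up, the work surface at z = 0. Lengths are in m, angles in rad, forces in N, time in s.
With the tool pointing down it reaches from about 0.2 to 0.875 m from the base axis. Payload 3.4 kg.
Tool frame: the origin (TCP) lies at the very end of the fingers, on their centre line; the grasp point (between the pads) lies 19 mm behind it; z points along the fingers, y is the line along which they close (so a half turn about z gives the same grasp; the last joint's range is limited). The gripper opens to 94 mm and grips with 3 to 60 N. Pads are 16 mm wide; open, the fingers measure 119 mm over their backs; the gripper's body (75 mm by 177 mm) begins 78 mm behind the grasp point.
Start: joints at [1.19, 0.276, 1.505, -0, 1.361, -0.121], TCP at [0.148, 0.556, 0.205] pointing down, gripper open.
Joint ranges: [-2.89, 2.89], [-0.75, 2.08], [0.22, 2.7], [-1.18, 4.32], [0.11, 2.71], [-2.7, 2.7]. Speed limits (rad/s): [2.57, 2.57, 3.14, 3.14, 3.14, 3.14].

## Interface

Orientations are given as a rotation vector (axis times angle).
In Python, from station import sense, imaging, ctrl gives the robot as it stands.
- The arm moves only by the tool move_arm, never from a script. Its argument "increments" is a list of rows, each an object with "dp": the shift along the tool's x, y, z in mm, a list of three; "turn": the turn, a rotation vector about the tool's x, y, z in rad, a list of three. In form: [{"dp": [dx, dy, dz], "turn": [rx, ry, rz]}, ...]. A call has 1 to 12 rows; each row shifts and turns the commanded pose from where the row before left it, along the tool's axes as they then stand; what a row does not reach is not made up. A row lasts 1/10 s, in which the tool goes at most 50 mm and 8.59 degrees, less where a joint would pass 70% of its speed; a pose out of reach is approached as far as the arm can. A call is refused whole if a number of a shift passes 50 or a number of a turn 0.15, either way. A call with a gripper value outside its range is refused whole. "hand" is the opening, from -1 (shut) to 1 (fully open), so that 0 is half open, set as the call begins (left out, the last holds). The fingers move at their own pace and stop on an object; the grip force is fixed at half the most. Time passes only in rows, so rows that do not move let the fingers close. It gives the time, the measured TCP pose, the force, the opening and the grip force at its end, in the units of the state.
- sense(): the state, without advancing time (a new reading comes with each control period).
- imaging.snapshot(name): name is "side" or "top"; returns a dict with "pixels" (420x560x3 uint8, blue, green, red), "fx", "fy", "cx", "cy" (pixels), "R" (3x3) and "t" (3): a world point X has camera coordinates R X + t. Camera axes: x right, y down, z forward; pixel columns grow to the right and rows downward; lengths in m; the calibration is good to about 2 mm. A picture is of the moment at which its call begins. There is no depth.
- ctrl.hand_in(): hands the job in; it is judged then, once.
The state is a dict: "t": time; "joint_positions": joint angles; "qd": joint speeds; "joint_torque": joint torques, N m; "ee_pos": TCP position; "ee_rot": TCP orientation; "force": force on the tool from outside, world axes, zero at the start; "ft_torque": the same for the moment, N m; "opening": finger opening in m; "gripper_force": force on a finger pad.
Only numpy, scipy, OpenCV 4.12 (cv2) and the standard library are available. Lean on these libraries where they do the work, as an engineer would, in place of code of your own. Each camera call takes 0.05 s, during which the arm holds its last target. There are 200 camera calls.

## Working session

There is one attempt and no reset: what is moved stays moved. The work goes in short steps, Python scripts to look and compute and a tool call to move; the robot and the scene stay as the last step left them, time stands still between calls to the robot, and variables do not carry over. Pictures are saved under pics/ and viewed, at most 10 in all, crops included, and the job is handed in when it is done.

Besides the shell and the picture viewer there is one more tool, called after "Request:" by a JSON object that holds its "name" and its "arguments". move_arm: Moves the arm, as the interface text tells. Its arguments: {"type":"object","properties":{"increments":{"type":"array"},"hand":{"type":"number"}},"required":["increments"]}

```bash
ls; mkdir -p pics
cat > h.py <<'E'
import numpy as np,cv2
from station import sense,imaging,ctrl
def snap(n,f):
    s=imaging.snapshot(n); cv2.imwrite('pics/'+f,s['pixels']); return s
def ray(s,u,v):
    R=np.array(s['R']);t=np.array(s['t'])
    d=R.T@np.array([(u-s['cx'])/s['fx'],(v-s['cy'])/s['fy'],1]); return -R.T@t,d/np.linalg.norm(d)
def tri(s1,p1,s2,p2):
    a,d=ray(s1,*p1);b,e=ray(s2,*p2)
    k=np.linalg.lstsq(np.c_[d,-e],b-a,rcond=None)[0]
    P,Q=a+k[0]*d,b+k[1]*e
    return (P+Q)/2,np.linalg.norm(P-Q)
def plane(s,p,z):
    a,d=ray(s,*p); return a+d*(z-a[2])/d[2]
def proj(s,X):
    c=np.array(s['R'])@X+np.array(s['t']); return c[0]/c[2]*s['fx']+s['cx'],c[1]/c[2]*s['fy']+s['cy']
def blobs(s,name,lo,hi,mn=40):
    h=cv2.cvtColor(s['pixels'],cv2.COLOR_BGR2HSV); m=cv2.inRange(h,lo,hi)
    n,l,st,c=cv2.connectedComponentsWithStats(m)
    for i in range(1,n):
        if st[i,4]>=mn: print(name,st[i].tolist(),c[i].round(1).tolist())
E
python3 - <<'E'
from h import *
for n in('side','top'):
    s=snap(n,n+'0.png'); print(n,s['fx'],s['cx'],s['cy'],np.round(s['R'],3).tolist(),np.round(s['t'],3).tolist(),'cam',ray(s,0,0)[0].round(3))
    blobs(s,'blue',(100,120,50),(125,255,255)); blobs(s,'orange',(5,150,100),(18,255,255))
print(sense())
E
```

```text
pics
side 449.5349540347646 277.16674056773854 206.27690144824516 [[1.0, 0.011, -0.016], [-0.009, -0.498, -0.867], [-0.018, 0.867, -0.498]] [-0.443, 0.132, 0.931] cam [ 0.461 -0.736  0.57 ]
blue [282, 161, 17, 8, 93] [289.6, 164.6]
blue [275, 244, 25, 21, 247] [287.1, 254.3]
orange [306, 122, 14, 7, 73] [313.0, 125.1]
orange [283, 230, 9, 22, 186] [286.9, 240.8]
top 412.59547044166237 277.7485636420471 210.349867369854 [[-0.089, -0.996, 0.001], [-0.973, 0.087, -0.215], [0.214, -0.02, -0.977]] [0.08, 0.481, 0.868] cam [0.289 0.055 0.951]
blue [333, 199, 21, 20, 209] [342.0, 209.9]
blue [190, 203, 22, 22, 308] [200.3, 213.2]
blue [133, 255, 17, 15, 131] [140.6, 261.8]
blue [16, 257, 9, 14, 65] [20.8, 263.9]
blue [92, 262, 12, 9, 66] [97.6, 265.9]
orange [273, 198, 39, 32, 79] [295.1, 207.4]
orange [340, 204, 10, 9, 43] [343.3, 208.5]
{'t': 0.1, 'joint_positions': array([ 1.18999149e+00,  2.76516094e-01,  1.50596782e+00,  1.71481082e-06,
        1.36070601e+00, -1.21009694e-01]), 'qd': array([-0.00091179, -0.00139358, -0.00395369,  0.00068227, -0.00077077,
       -0.00082843]), 'joint_torque': array([ 1.69295159e-03, -4.05458057e+01, -2.37777811e+01,  7.06025376e-02,
        3.01102933e-02, -6.79987284e-05]), 'ee_pos': array([0.14753208, 0.55523886, 0.2047156 ]), 'ee_rot': array([-4.06887451e-01, -3.11472941e+00,  2.42945864e-03]), 'force': array([-1.00779585,  0.03364605, -0.02995262]), 'ft_torque': array([-0.00848784,  0.05508646,  0.0418999 ]), 'gripper_force': 0.0, 'opening': 0.09432393116134162}
```

View pics/side0.png

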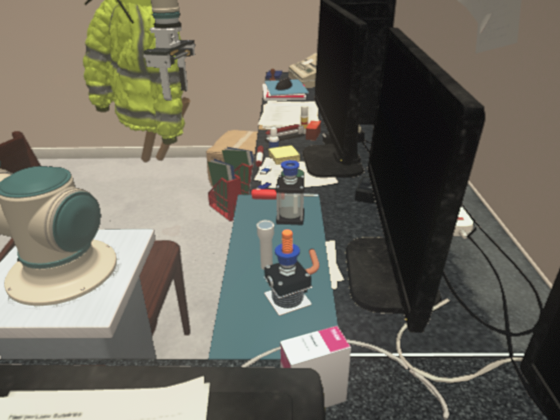

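View pics/top0.png

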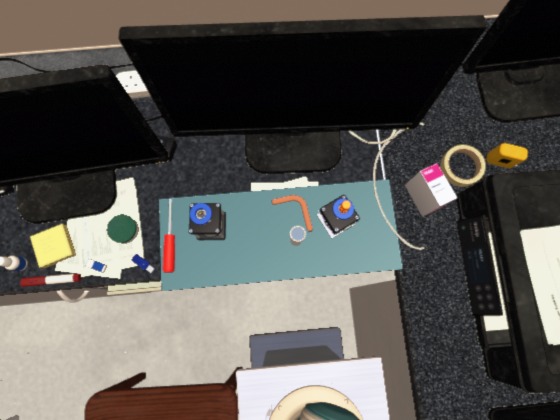

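The side view shows the pump's blue collar near (287,254) with the plug at (287,241), and the reservoir collar near (290,165). In the top view the pump collar is near (342,210) and the reservoir collar near (200,213). I'll enlarge all four areas next.

Run:
```python
from h import *
a=cv2.imread('pics/side0.png');b=cv2.imread('pics/top0.png')
c=[(a,262,222),(a,265,150),(b,317,188),(b,175,190)]
t=[cv2.resize(i[y:y+50,x:x+50],(400,300) if 0 else (300,300),interpolation=cv2.INTER_CUBIC) for i,x,y in c]
cv2.imwrite('pics/crop1.png',np.vstack([np.hstack(t[:2]),np.hstack(t[2:])]))
s=imaging.snapshot('side');p=imaging.snapshot('top')
print(tri(s,(287.1,254),p,(342,210)),tri(s,(289.6,165),p,(200.3,213)))
```

```text
(array([ 0.46325833, -0.09638463,  0.10628711]), np.float64(0.0003684674585040403)) (array([0.47292091, 0.19322507, 0.14432438]), np.float64(0.002705336897292349))
```

View pics/crop1.png

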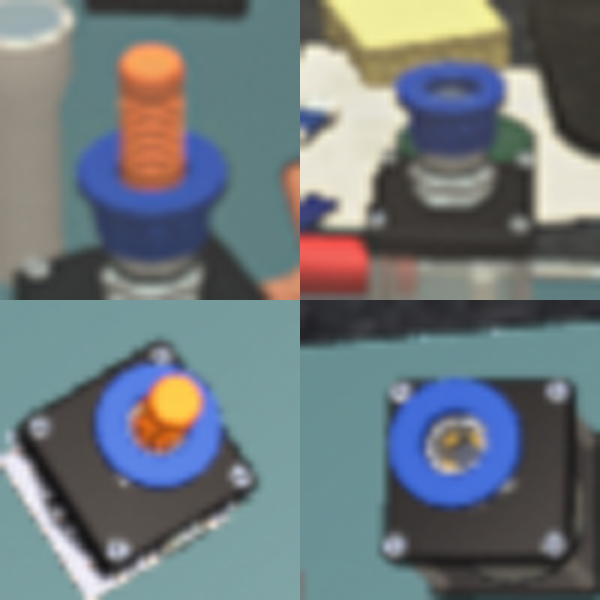

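The crops show four things:
- **Pump collar:** the top ring centre is at side (287,250) and top (343,208).
- **Plug:** the top is at side (287,232) and top (346,204).
- **Reservoir collar:** the top ring is at side (290,164) and top (200,213), and it is empty.
- **Caps:** the cap screws are visible.

Run:
```python
from h import *
s=imaging.snapshot('side');p=imaging.snapshot('top')
f=lambda x0,y0,u,v:(x0+(u+.5)/6-.5,y0+(v+.5)/6-.5)
A=lambda u,v:f(262,222,u,v);B=lambda u,v:f(265,150,u-300,v);C=lambda u,v:f(317,188,u,v-300);D=lambda u,v:f(175,190,u-300,v-300)
def sh(n,x): print(n,np.round(x[0],4),round(x[1],4))
sh('pcollar',tri(s,A(153,172),p,C(159,425)))
sh('plugtop',tri(s,A(152,65),p,C(175,100+300)))
sh('rcollar',tri(s,B(451,85),p,D(455,442)))
print('pump cap',plane(p,C(140,452),.066),'plug@.1495',plane(p,C(175,400),.1495),'pcol@.113',plane(p,C(159,425),.113),plane(s,A(153,172),.113))
print('res cap',plane(p,D(477,467),.098))
for z in(.142,.155):print('rcol',z,plane(p,D(455,442),z),plane(s,B(451,85),z))
r=sense();from scipy.spatial.transform import Rotation as R
print(R.from_rotvec(r['ee_rot']).as_matrix().round(3))
```

```text
pcollar [ 0.4639 -0.0975  0.1153] 0.0009
plugtop [ 0.464  -0.0971  0.152 ] 0.0013
rcollar [0.4725 0.1926 0.1475] 0.0011
pump cap [ 0.46525207 -0.09826417  0.066     ] plug@.1495 [ 0.46519742 -0.09755542  0.1495    ] pcol@.113 [ 0.46484496 -0.09785956  0.113     ] [ 0.46345894 -0.09449448  0.113     ]
res cap [0.47468944 0.19387556 0.098     ]
rcol 0.142 [0.47430148 0.19360356 0.142     ] [0.47209572 0.20428548 0.142     ]
rcol 0.155 [0.47133039 0.19137695 0.155     ] [0.47175074 0.17572269 0.155     ]
[[-0.966  0.257 -0.   ]
 [ 0.257  0.966 -0.001]
 [ 0.    -0.001 -1.   ]]
```

Request:
{"name": "move_arm", "arguments": {"increments": [{"dp": [0,0,-8],"turn": [0,0,-0.13]},{"dp": [0,0,-7],"turn": [0,0,-0.13]},{"dp": [-16,-33,0],"turn": [0,0,0]},{"dp": [-16,-33,0],"turn": [0,0,0]},{"dp": [-16,-33,0],"turn": [0,0,0]},{"dp": [-16,-33,0],"turn": [0,0,0]},{"dp": [-16,-33,0],"turn": [0,0,0]},{"dp": [-16,-33,0],"turn": [0,0,0]},{"dp": [-16,-33,0],"turn": [0,0,0]},{"dp": [-16,-33,0],"turn": [0,0,0]},{"dp": [-16,-33,0],"turn": [0,0,0]},{"dp": [-16,-33,0],"turn": [0,0,0]}], "hand": -0.4}}

```text
t: 1.5
ee_pos: [0.3081, 0.2244, 0.2207]
ee_rot: [-0.001, 3.141, 0.001]
force: [1.0, 0.5, -0.6]
opening: 0.0282
gripper_force: 0.0
```

Request:
{"name": "move_arm", "arguments": {"increments": [{"dp": [-16,-33,0],"turn": [0,0,0]},{"dp": [-16,-33,0],"turn": [0,0,0]},{"dp": [-16,-33,0],"turn": [0,0,0]},{"dp": [-16,-33,0],"turn": [0,0,0]},{"dp": [-16,-33,0],"turn": [0,0,0]},{"dp": [-16,-33,0],"turn": [0,0,0]},{"dp": [-16,-33,0],"turn": [0,0,0]},{"dp": [-15,-33,0],"turn": [0,0,0]},{"dp": [-15,-33,0],"turn": [0,0,0]},{"dp": [-10,-25,0],"turn": [0,0,0]},{"dp": [0,0,0],"turn": [0,0,0]},{"dp": [0,0,0],"turn": [0,0,0]}]}}

```text
t: 2.7
ee_pos: [0.4594, -0.096, 0.2201]
ee_rot: [-0.002, -3.14, -0.002]
force: [-0.7, 0.1, -0.9]
opening: 0.028
gripper_force: 0.0
```

Request:
{"name": "move_arm", "arguments": {"increments": [{"dp": [-2.5,-0.5,0],"turn": [0,0,0]},{"dp": [-2.5,-0.5,20],"turn": [0,0,0]},{"dp": [0,0,20],"turn": [0,0,0]},{"dp": [0,0,14],"turn": [0,0,0]},{"dp": [0,0,0],"turn": [0,0,0]},{"dp": [0,0,0],"turn": [0,0,0]}]}}

```text
t: 3.3
ee_pos: [0.4648, -0.0963, 0.1669]
ee_rot: [-0.002, 3.141, 0.0]
force: [0.5, 0.5, -0.8]
opening: 0.0283
gripper_force: 0.0
```

```bash
cat > look.py <<'E'
from h import *
import sys
# crops round a world point in both views, x6
X=np.array(eval(sys.argv[1])); t=[]
for n in('side','top'):
    s=imaging.snapshot(n);u,v=map(int,proj(s,X)); x0,y0=u-33,v-33
    t.append(cv2.resize(s['pixels'][y0:y0+66,x0:x0+66],(396,396),interpolation=cv2.INTER_CUBIC)); print(n,x0,y0)
cv2.imwrite('pics/'+sys.argv[2],np.hstack(t)); print(sense()['ee_pos'])
E
python3 look.py '(.4645,-.0975,.15)' c2.png
```

```text
side 254 200
top 312 171
[ 0.46550165 -0.09686517  0.16750059]
```

View pics/c2.png

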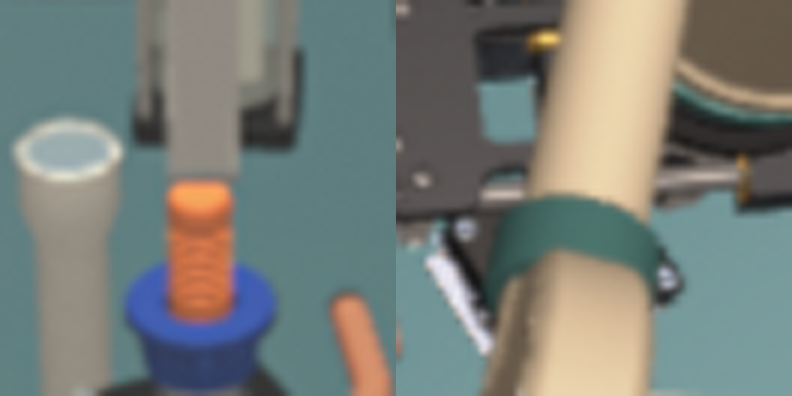

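The near finger is about 1 mm to the +x side of the plug (column 204 against 200), and the arm hides the top view. I'll shift 1 mm and go down slowly.

Request:
{"name": "move_arm", "arguments": {"increments": [{"dp": [1,-0.5,5],"turn": [0,0,0]},{"dp": [0,0,5],"turn": [0,0,0]},{"dp": [0,0,3],"turn": [0,0,0]},{"dp": [0,0,3],"turn": [0,0,0]},{"dp": [0,0,3],"turn": [0,0,0]},{"dp": [0,0,3],"turn": [0,0,0]}]}}

```text
t: 4.0
ee_pos: [0.4639, -0.0978, 0.1442]
ee_rot: [0.0, -3.142, -0.0]
force: [0.3, 0.3, 0.0]
opening: 0.0282
gripper_force: 0.0
```

Request:
{"name": "move_arm", "arguments": {"increments": [{"dp": [0,0,5],"turn": [0,0,0]},{"dp": [0,0,5],"turn": [0,0,0]},{"dp": [0,0,5],"turn": [0,0,0]},{"dp": [0,0,5],"turn": [0,0,0]},{"dp": [0,0,3],"turn": [0,0,0]},{"dp": [0,0,2],"turn": [0,0,0]},{"dp": [0,0,1],"turn": [0,0,0]},{"dp": [0,0,0],"turn": [0,0,0]}]}}

```text
t: 4.8
ee_pos: [0.4639, -0.0977, 0.1184]
ee_rot: [-0.0, 3.142, 0.0]
force: [-0.0, 0.1, -0.3]
opening: 0.0285
gripper_force: 0.0
```

Request:
{"name": "move_arm", "arguments": {"increments": [{"dp": [0,0,1.5],"turn": [0,0,0]},{"dp": [0,0,1.5],"turn": [0,0,0]},{"dp": [0,0,1.5],"turn": [0,0,0]},{"dp": [0,0,1.5],"turn": [0,0,0]},{"dp": [0,0,0],"turn": [0,0,0]}]}}

```text
t: 5.3
ee_pos: [0.4642, -0.0978, 0.1134]
ee_rot: [-0.0, 3.14, -0.001]
force: [-1.6, 0.4, 7.1]
opening: 0.028
gripper_force: 3.1
```

Request:
{"name": "move_arm", "arguments": {"increments": [{"dp": [0,0,1.5],"turn": [0,0,0]},{"dp": [0,0,1.5],"turn": [0,0,0]},{"dp": [0,0,1.5],"turn": [0,0,0]},{"dp": [0,0,0],"turn": [0,0,0]}]}}

```text
t: 5.7
ee_pos: [0.4643, -0.0978, 0.1106]
ee_rot: [-0.001, 3.14, -0.001]
force: [-4.4, 1.1, 17.6]
opening: 0.0285
gripper_force: 8.9
```

```bash
python3 look.py '(.4645,-.0975,.12)' c3.png
```

```text
side 254 214
top 310 174
[ 0.46425929 -0.09781615  0.11061544]
```

View pics/c3.png

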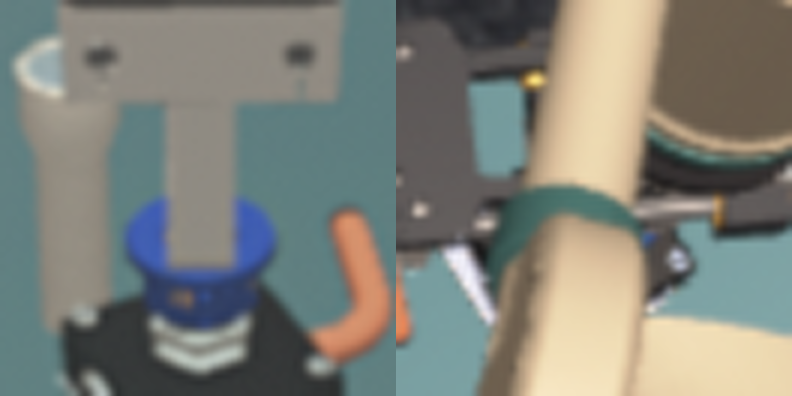

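The fingertips sit squarely on the blue collar, with the finger at column 200 and the collar at 200. Nothing else is touched, and the torch is behind. I'll re-read the settled force.

Request:
{"name": "move_arm", "arguments": {"increments": [{"dp": [0,0,0],"turn": [0,0,0]},{"dp": [0,0,0],"turn": [0,0,0]}]}}

```text
t: 6.0
ee_pos: [0.4643, -0.0978, 0.1106]
ee_rot: [-0.001, 3.14, -0.001]
force: [-3.9, 2.5, 17.6]
opening: 0.0285
gripper_force: 8.8
```

Run:
```python
from h import *
s=sense();print(s['force'],s['ft_torque'],s['ee_pos'],s['gripper_force'])
i=imaging.snapshot('side')
for z in(.113,.1065,.1106):print(z,proj(i,np.array([.4645,-.0975,z])),proj(i,np.array([.4645,-.0975-.022,z])))
```

```text
[-3.90719113  2.51645727 17.6420685 ] [ 0.30856975  0.80869438 -0.01707369] [ 0.46427161 -0.09780231  0.11063486] 8.777706653490895
0.113 (np.float64(287.6960718274087), np.float64(251.253521993882)) (np.float64(287.81492358951994), np.float64(258.83853595071366))
0.1065 (np.float64(287.71307292646793), np.float64(254.29677106653648)) (np.float64(287.8318459845657), np.float64(261.92555046830336))
0.1106 (np.float64(287.70236552530247), np.float64(252.3801132931918)) (np.float64(287.8211885587097), np.float64(259.98140318603953))
```

Compared with the earlier crop, the collar's top edge has dropped about 3.2 px, roughly 6.5 mm, so the collar is already at its stop. The pump stands about 4 mm higher than nominal. I'll raise the hand and check the plug.

Request:
{"name": "move_arm", "arguments": {"increments": [{"dp": [0,0,-4],"turn": [0,0,0]},{"dp": [0,0,-6],"turn": [0,0,0]},{"dp": [0,0,-10],"turn": [0,0,0]},{"dp": [0,0,-20],"turn": [0,0,0]},{"dp": [0,0,-20],"turn": [0,0,0]},{"dp": [0,0,-5],"turn": [0,0,0]},{"dp": [0,0,0],"turn": [0,0,0]}]}}

```text
t: 6.75
ee_pos: [0.4644, -0.0979, 0.1736]
ee_rot: [-0.0, 3.14, -0.001]
force: [-0.4, 0.1, -1.1]
opening: 0.0281
gripper_force: 0.0
```

```bash
python3 look.py '(.4645,-.0975,.15)' c4.png
```

```text
side 254 200
top 312 171
[ 0.46332233 -0.09750161  0.17220951]
```

View pics/c4.png

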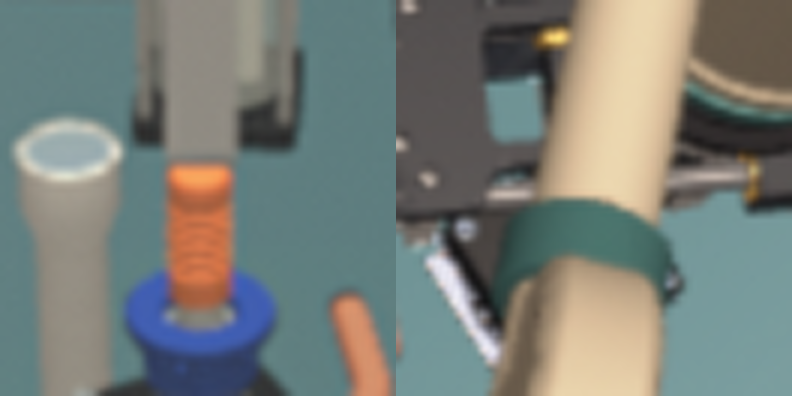

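The plug has sprung up: the steel stem is visible above the collar at crop (200,315). Now I'll grip it.

Request:
{"name": "move_arm", "arguments": {"increments": [{"dp": [0,0,10],"turn": [0,0,0]},{"dp": [0,0,10],"turn": [0,0,0]},{"dp": [0,0,10],"turn": [0,0,0]},{"dp": [0,0,8],"turn": [0,0,0]},{"dp": [0,0,4],"turn": [0,0,0]},{"dp": [0,0,0],"turn": [0,0,0]},{"dp": [0,0,0],"turn": [0,0,0]}]}}

```text
t: 7.55
ee_pos: [0.4641, -0.0978, 0.131]
ee_rot: [-0.0, 3.141, -0.0]
force: [0.0, -0.3, 0.5]
opening: 0.0282
gripper_force: 0.0
```

Request:
{"name": "move_arm", "arguments": {"increments": [{"dp": [0,0,0],"turn": [0,0,0]},{"dp": [0,0,0],"turn": [0,0,0]},{"dp": [0,0,0],"turn": [0,0,0]},{"dp": [0,0,0],"turn": [0,0,0]}], "hand": -1}}

```text
t: 7.95
ee_pos: [0.4642, -0.0973, 0.1314]
ee_rot: [-0.0, 3.141, 0.001]
force: [1.0, 3.0, 3.4]
opening: 0.0172
gripper_force: 30.0
```

Request:
{"name": "move_arm", "arguments": {"increments": [{"dp": [0,-0.5,-2],"turn": [0,0,0]},{"dp": [0,0,-4],"turn": [0,0,0]},{"dp": [0,0,-5],"turn": [0,0,0]},{"dp": [0,0,-5],"turn": [0,0,0]},{"dp": [0,0,-6],"turn": [0,0,0]},{"dp": [0,0,-8],"turn": [0,0,0]},{"dp": [0,0,-10],"turn": [0,0,0]}]}}

```text
t: 8.65
ee_pos: [0.4636, -0.0985, 0.1716]
ee_rot: [0.0, -3.141, 0.001]
force: [0.6, -0.1, 0.1]
opening: 0.0173
gripper_force: 29.9
```

Request:
{"name": "move_arm", "arguments": {"increments": [{"dp": [0,0,-20],"turn": [0,0,0]},{"dp": [0,0,-25],"turn": [0,0,0]},{"dp": [0,0,-20],"turn": [0,0,0]},{"dp": [0,0,0],"turn": [0,0,0]},{"dp": [0,0,0],"turn": [0,0,0]}]}}

```text
t: 9.15
ee_pos: [0.4638, -0.0983, 0.2361]
ee_rot: [-0.0, 3.141, -0.001]
force: [1.1, 0.0, -1.8]
opening: 0.0174
gripper_force: 29.9
```

```bash
python3 look.py '(.4645,-.0975,.19)' c5.png
```

```text
side 254 180
top 316 166
[ 0.46303668 -0.09799181  0.23490757]
```

View pics/c5.png

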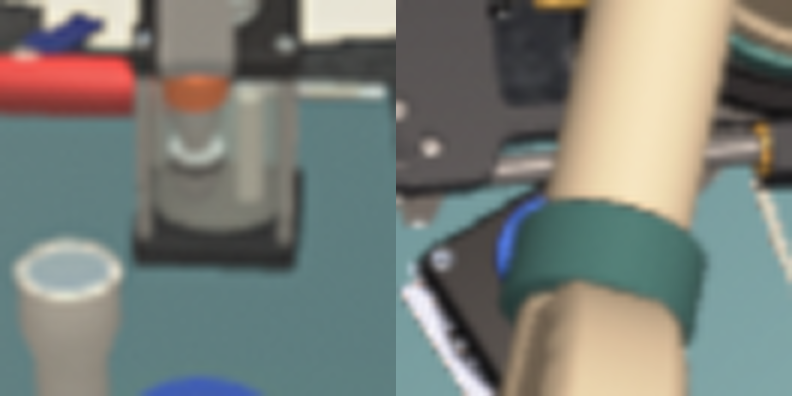

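The plug is held upright in the fingers: the head shows below the pads at crop (195,92), with the stem tip at (195,160). I'll carry it over the reservoir.

Request:
{"name": "move_arm", "arguments": {"increments": [{"dp": [0,15,0],"turn": [0,0,0]},{"dp": [-1,25,0],"turn": [0,0,0]},{"dp": [-1,30,0],"turn": [0,0,0]},{"dp": [-1,30,0],"turn": [0,0,0]},{"dp": [-1,30,0],"turn": [0,0,0]},{"dp": [-1,30,0],"turn": [0,0,0]},{"dp": [-1,30,0],"turn": [0,0,0]},{"dp": [-1,30,0],"turn": [0,0,0]},{"dp": [-1,30,0],"turn": [0,0,0]},{"dp": [-1,25,0],"turn": [0,0,0]},{"dp": [0,15,0],"turn": [0,0,0]},{"dp": [0,0,0],"turn": [0,0,0]}]}}

```text
t: 10.45
ee_pos: [0.4722, 0.1929, 0.2349]
ee_rot: [0.004, -3.14, 0.0]
force: [-0.3, -1.0, -0.8]
opening: 0.0174
gripper_force: 29.9
```

Request:
{"name": "move_arm", "arguments": {"increments": [{"dp": [0,0,10],"turn": [0,0,0]},{"dp": [0,0,10],"turn": [0,0,0]},{"dp": [0,0,0],"turn": [0,0,0]},{"dp": [0,0,0],"turn": [0,0,0]}]}}

```text
t: 10.85
ee_pos: [0.4725, 0.1909, 0.2154]
ee_rot: [-0.002, -3.14, 0.001]
force: [-0.8, -0.4, -1.0]
opening: 0.0174
gripper_force: 29.9
```

```bash
python3 look.py '(.4725,.1925,.165)' c6.png
```

```text
side 256 123
top 165 178
[0.47300953 0.19129049 0.21613969]
```

View pics/c6.png

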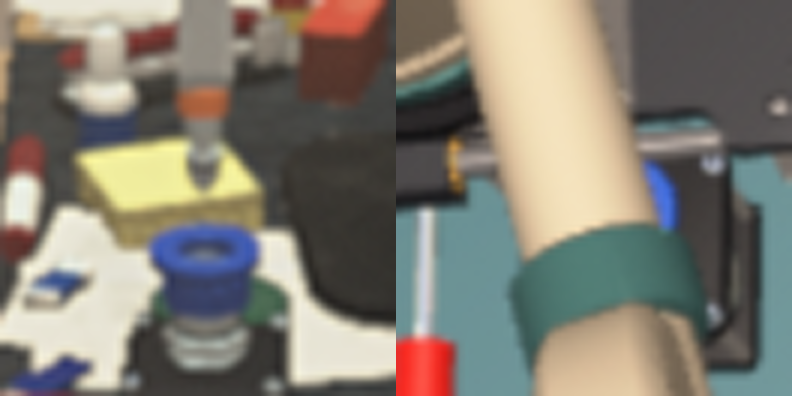

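The stem tip is at column 205 and the reservoir collar centre at column 206, so x is aligned. The top view is blocked by the arm. I'll lower gently.

Request:
{"name": "move_arm", "arguments": {"increments": [{"dp": [0,1,6],"turn": [0,0,0]},{"dp": [0,0,6],"turn": [0,0,0]},{"dp": [0,0,4],"turn": [0,0,0]},{"dp": [0,0,4],"turn": [0,0,0]},{"dp": [0,0,3],"turn": [0,0,0]},{"dp": [0,0,3],"turn": [0,0,0]},{"dp": [0,0,2],"turn": [0,0,0]},{"dp": [0,0,0],"turn": [0,0,0]}]}}

```text
t: 11.75
ee_pos: [0.4726, 0.1928, 0.1877]
ee_rot: [0.0, -3.141, 0.0]
force: [-0.2, -0.2, -0.4]
opening: 0.0173
gripper_force: 29.9
```

Request:
{"name": "move_arm", "arguments": {"increments": [{"dp": [0,0,2],"turn": [0,0,0]},{"dp": [0,0,2],"turn": [0,0,0]},{"dp": [0,0,2],"turn": [0,0,0]},{"dp": [0,0,1],"turn": [0,0,0]},{"dp": [0,0,0],"turn": [0,0,0]}]}}

```text
t: 12.25
ee_pos: [0.4727, 0.1928, 0.1808]
ee_rot: [0.0, -3.141, 0.0]
force: [0.4, 0.6, -0.3]
opening: 0.0175
gripper_force: 29.9
```

Request:
{"name": "move_arm", "arguments": {"increments": [{"dp": [0,0,2],"turn": [0,0,0]},{"dp": [0,0,2],"turn": [0,0,0]},{"dp": [0,0,2],"turn": [0,0,0]},{"dp": [0,0,1],"turn": [0,0,0]},{"dp": [0,0,0],"turn": [0,0,0]}]}}

```text
t: 12.75
ee_pos: [0.4727, 0.1928, 0.1738]
ee_rot: [0.0, -3.141, 0.0]
force: [-0.3, 1.0, -0.3]
opening: 0.0176
gripper_force: 29.9
```

Request:
{"name": "move_arm", "arguments": {"increments": [{"dp": [0,0,1.5],"turn": [0,0,0]},{"dp": [0,0,1.5],"turn": [0,0,0]},{"dp": [0,0,1.5],"turn": [0,0,0]},{"dp": [0,0,1],"turn": [0,0,0]},{"dp": [0,0,0],"turn": [0,0,0]}]}}

```text
t: 13.25
ee_pos: [0.4732, 0.193, 0.1686]
ee_rot: [-0.0, 3.141, 0.001]
force: [0.2, 0.3, 0.1]
opening: 0.0176
gripper_force: 30.0
```

Request:
{"name": "move_arm", "arguments": {"increments": [{"dp": [0,0,1.5],"turn": [0,0,0]},{"dp": [0,0,1.5],"turn": [0,0,0]},{"dp": [0,0,1],"turn": [0,0,0]},{"dp": [0,0,0],"turn": [0,0,0]}]}}

```text
t: 13.65
ee_pos: [0.4735, 0.193, 0.1661]
ee_rot: [-0.0, 3.139, 0.001]
force: [-0.3, 0.4, 8.1]
opening: 0.0171
gripper_force: 30.0
```

Request:
{"name": "move_arm", "arguments": {"increments": [{"dp": [0,0,1.5],"turn": [0,0,0]},{"dp": [0,0,1],"turn": [0,0,0]},{"dp": [0,0,1],"turn": [0,0,0]},{"dp": [0,0,0],"turn": [0,0,0]}]}}

```text
t: 14.05
ee_pos: [0.4732, 0.193, 0.1612]
ee_rot: [-0.0, 3.14, 0.001]
force: [1.3, 0.7, 1.2]
opening: 0.0172
gripper_force: 30.0
```

Request:
{"name": "move_arm", "arguments": {"increments": [{"dp": [0,0,1.5],"turn": [0,0,0]},{"dp": [0,0,1.5],"turn": [0,0,0]},{"dp": [0,0,1],"turn": [0,0,0]},{"dp": [0,0,0],"turn": [0,0,0]}]}}

```text
t: 14.45
ee_pos: [0.4734, 0.193, 0.1575]
ee_rot: [-0.0, 3.14, 0.001]
force: [1.4, 0.4, 5.2]
opening: 0.0172
gripper_force: 30.0
```

Request:
{"name": "move_arm", "arguments": {"increments": [{"dp": [0,0,1.5],"turn": [0,0,0]},{"dp": [0,0,1.5],"turn": [0,0,0]},{"dp": [0,0,1],"turn": [0,0,0]},{"dp": [0,0,0],"turn": [0,0,0]}]}}

```text
t: 14.85
ee_pos: [0.4735, 0.1927, 0.1536]
ee_rot: [-0.001, 3.14, -0.0]
force: [0.8, 1.1, 5.5]
opening: 0.0175
gripper_force: 30.0
```

Request:
{"name": "move_arm", "arguments": {"increments": [{"dp": [0,0,1.5],"turn": [0,0,0]},{"dp": [0,0,1],"turn": [0,0,0]},{"dp": [0,0,0],"turn": [0,0,0]}]}}

```text
t: 15.15
ee_pos: [0.4737, 0.1927, 0.1524]
ee_rot: [-0.001, 3.139, 0.0]
force: [-2.3, -0.6, 13.3]
opening: 0.0173
gripper_force: 30.0
```

Request:
{"name": "move_arm", "arguments": {"increments": [{"dp": [0,0,0.8],"turn": [0,0,0]},{"dp": [0,0,0],"turn": [0,0,0]}]}}

```text
t: 15.35
ee_pos: [0.4737, 0.1927, 0.1523]
ee_rot: [-0.001, 3.138, 0.0]
force: [-3.5, -1.0, 16.0]
opening: 0.0179
gripper_force: 30.0
```

```bash
python3 look.py '(.4725,.1925,.145)' c7.png
```

```text
side 256 131
top 167 180
[0.47373962 0.19274468 0.15231966]
```

View pics/c7.png

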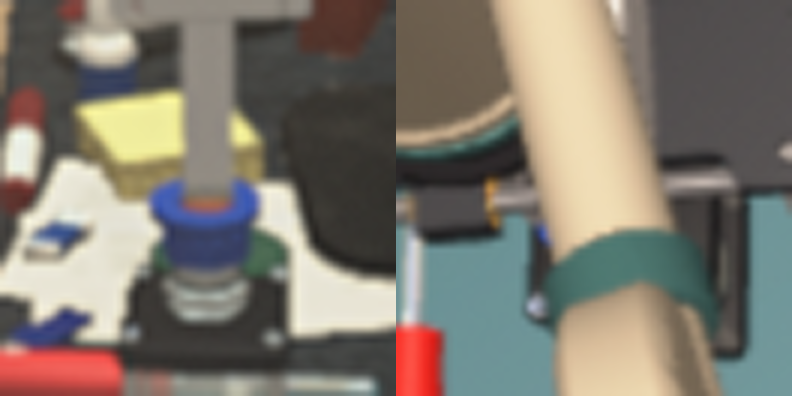

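The reservoir collar's top edge is at row 161.0, against 160.5 originally, so it is back up. The push is now stiff, so the plug is at its hard stop. I'll relax and release.

Request:
{"name": "move_arm", "arguments": {"increments": [{"dp": [0,0,-1.5],"turn": [0,0,0]},{"dp": [0,0,-1],"turn": [0,0,0]},{"dp": [0,0,0],"turn": [0,0,0]},{"dp": [0,0,0],"turn": [0,0,0]}]}}

```text
t: 15.85
ee_pos: [0.4735, 0.1927, 0.153]
ee_rot: [-0.0, 3.14, -0.0]
force: [-0.4, -0.1, 6.6]
opening: 0.0174
gripper_force: 30.0
```

Request:
{"name": "move_arm", "arguments": {"increments": [{"dp": [0,0,-1],"turn": [0,0,0]},{"dp": [0,0,0],"turn": [0,0,0]},{"dp": [0,0,0],"turn": [0,0,0]}]}}

```text
t: 16.15
ee_pos: [0.4735, 0.1927, 0.1539]
ee_rot: [-0.0, 3.14, -0.0]
force: [0.8, 0.8, 6.6]
opening: 0.0172
gripper_force: 30.0
```

Request:
{"name": "move_arm", "arguments": {"increments": [{"dp": [0,0,0],"turn": [0,0,0]},{"dp": [0,0,0],"turn": [0,0,0]},{"dp": [0,0,0],"turn": [0,0,0]}], "hand": -0.4}}

```text
t: 16.45
ee_pos: [0.4721, 0.1926, 0.1525]
ee_rot: [0.0, -3.14, 0.001]
force: [0.4, 0.4, -0.5]
opening: 0.0284
gripper_force: 0.0
```

Request:
{"name": "move_arm", "arguments": {"increments": [{"dp": [0,0,-5],"turn": [0,0,0]},{"dp": [0,0,-10],"turn": [0,0,0]},{"dp": [0,0,-15],"turn": [0,0,0]},{"dp": [0,0,-20],"turn": [0,0,0]},{"dp": [0,0,-30],"turn": [0,0,0]},{"dp": [0,0,-30],"turn": [0,0,0]},{"dp": [45,0,0],"turn": [0,0,0]},{"dp": [45,0,0],"turn": [0,0,0]},{"dp": [45,0,0],"turn": [0,0,0]},{"dp": [0,0,0],"turn": [0,0,0]}]}}

```text
t: 17.45
ee_pos: [0.3324, 0.1923, 0.2642]
ee_rot: [0.004, -3.14, -0.001]
force: [-0.2, -0.8, 0.3]
opening: 0.0283
gripper_force: 0.0
```

```bash
python3 look.py '(.4725,.1925,.16)' c8.png
python3 - <<'E'
from h import *
for n in('side','top'):
    s=snap(n,n+'9.png')
    blobs(s,n+' blue',(100,120,50),(125,255,255)); blobs(s,'orange',(5,150,100),(18,255,255))
E
```

```text
side 256 125
top 166 179
[0.33769498 0.1929355  0.26437073]
side blue [282, 162, 17, 7, 62] [289.5, 165.7]
side blue [275, 243, 25, 22, 357] [287.0, 253.0]
orange [306, 122, 14, 7, 70] [313.1, 125.0]
orange [287, 149, 7, 16, 102] [290.0, 156.3]
top blue [333, 199, 21, 20, 266] [343.0, 208.5]
top blue [190, 203, 22, 22, 246] [201.3, 214.5]
orange [273, 198, 39, 33, 76] [295.4, 208.2]
orange [194, 206, 11, 12, 54] [200.5, 212.9]
```

View pics/c8.png

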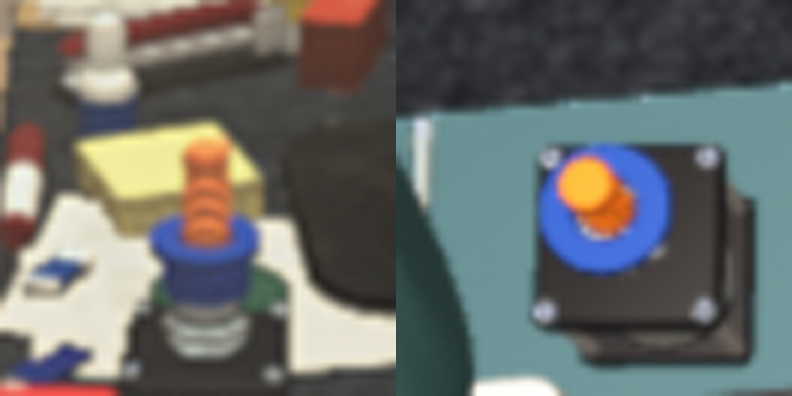

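The plug stands in the reservoir coupling. The head reaches down into the ring at crop (207,245) with no steel showing, and the collar top edge is at row 160.5, the same as at the start. One numeric check before I hand in.

Run:
```python
from h import *
s=imaging.snapshot('side');p=imaging.snapshot('top')
f=lambda x0,y0,u,v:(x0+(u+.5)/6-.5,y0+(v+.5)/6-.5)
S=lambda u,v:f(256,125,u,v);T=lambda u,v:f(166,179,u-396,v)
print(tri(s,S(207,149),p,T(587,185)),tri(s,S(206,236),p,T(605,209)))
a=imaging.snapshot('side');b=cv2.imread('pics/side9.png');print('stable',cv2.absdiff(a['pixels'],b)[140:270,260:330].max())
o=cv2.imread('pics/top0.png');d=cv2.absdiff(p['pixels'],o).max(2)>60
for n,(x,y,w,h) in dict(pipe=(270,192,44,42),torch=(287,222,20,25),driver=(160,197,18,80)).items():print(n,int(d[y:y+h,x:x+w].sum()))
```

```text
(array([0.4729031 , 0.19199842, 0.18242494]), np.float64(0.00028305547662004307)) (array([0.47257911, 0.19274454, 0.14690823]), np.float64(0.0005117897070386288))
stable 3
pipe 0
torch 0
driver 1014
```

The plug top stands 35.5 mm above the collar (36.5 expected if locked, 44.5 if not), so it is locked and not moving. The pipe and torch are unchanged. The change in the screwdriver region is the arm passing over it in the top view; it lay undisturbed in the earlier pictures and I never moved near it.

```bash
python3 -c "
from station import ctrl
print(ctrl.hand_in())"
```

```text
the job is handed in; nothing more can be done
None
```

The job is handed in: the plug was released from the pump, drawn out and locked into the reservoir's coupling with the collar back up. The pipe and torch are unmoved; the arm hid the screwdriver in the last top view, so I couldn't recheck it.

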